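# Free the seized cap of a digestion vessel

## Robot

A 6-joint arm with a two-finger parallel gripper is mounted at the origin on a cart in front of the work surface, level with it; the furniture and walls round the work are solid. World frame = base frame: x ahead of the robot, y to its left, z up, the work surface at z = 0. Lengths are in m, angles in degrees, forces in N, time in s.
With the tool pointing down it reaches from about 0.35 to 0.875 m from the base axis. Payload 4.2 kg.
Tool frame: the origin (TCP) lies midway between the tips of the shut fingers; the grasp point (between the pads) lies 19 mm behind it (r.pinch_z is the distance from the TCP to the grasp point, in m); z points along the fingers, y is the line along which they close (so a half turn about z gives the same grasp; the last joint's range is limited). The gripper opens to 87 mm and grips with 3 to 60 N. Pads are 19 mm wide; open, the fingers measure 117 mm over their backs; the gripper's body (75 mm by 190 mm) begins 51 mm behind the grasp point.
Start: joints at [81.165, 22.042, 0.453, 0, -68.411, -14.817], TCP at [0.251, 0.572, 0.223] pointing down, gripper open.
Joint ranges: [-179.83, 179.83], [-69.29, 118.12], [-61.27, 80.66], [-181.25, 117.63], [-171.15, -9.14], [-177.46, 177.46]. Speed limits (degrees/s): [159.86, 159.86, 180, 180, 180, 180].

## Interface

Orientations are given as a 3x3 rotation matrix whose columns are the frame's x, y, z axes.
In Python, from station import r, imaging, models gives the robot as it stands. The module is installed in compiled form; this text tells all that it offers.
- The arm moves only by the tool apply_moves, never from a script. Its argument "moves" is a list of rows, each a list of 2 entries, a list of its own where there are three numbers: the shift along the tool's x, y, z in m, then the turn about the tool's z in degrees. A call has 1 to 5 rows; each row shifts and turns the commanded pose from where the row before left it, along the tool's axes as they then stand; what a row does not reach is not made up. A row lasts 1/12 s, in which the tool goes at most 41.7 mm and 7.16 degrees, less where a joint would pass 70% of its speed; a pose out of reach is approached as far as the arm can. A call is refused whole if a number of a shift passes 0.0417 or a number of a turn 7.16, either way. A call with a gripper value outside its range is refused whole. "hand" is the finger opening in m, from 0 to 0.087, set as the call begins (left out, the last holds). The fingers move at their own pace and stop on an object; the grip force is fixed at half the most. Time passes only in rows, so rows that do not move let the fingers close. It gives the time, the measured TCP pose, the force, the opening and the grip force at its end, in the units of the state.
- r.sense(): the state, without advancing time (a new reading comes with each control period).
- imaging.capture(name): name is "scene" or "side" or "wrist"; returns a dict with "frame" (480x640x3 uint8, blue, green, red), "intrinsics" (3x3 intrinsics, pixels), "dist" ([k1, k2, p1, p2, k3] as OpenCV has them; the pictures are not rectified), "eye" and "orientation" of the camera in the world. Camera axes: x right, y down, z forward; pixel columns grow to the right and rows downward; lengths in m; the calibration is good to about 2 mm. A picture is of the moment at which its call begins. There is no depth.
- r.finish_job(): hands the job in; it is judged then, once.
Trained networks look in a picture, given as the dict that the camera call returned (one of the last four; its "shot" number tells which), for a name from the list of things; names that differ only in an ending like _2 or _b are one class to them, and where a whole thing is asked for, a point or a joint stands for the part that bears it (a point fixed in the world has none). Each returns a list of dicts, best first, with "confidence" (0 to 1); they miss things now and then, are a little off and sometimes report something else, mostly with a low value. They report only what shows in the picture. A call takes as long as a camera call.
- models.cut_out(picture, target): "region" (480x640 bool, what is visible of it) and "extent" ([left, top, width, height] as shares, 0 to 1, of the picture: columns of its width, rows of its height, round what is visible of it).
- models.place_of(picture, target): "at" ([column, row] as shares, 0 to 1, of the picture: columns of its width, rows of its height: a listed point, or the origin of a listed thing).
The state is a dict: "time_s": time; "joints": joint angles; "joint_velocities": joint speeds; "effort": joint torques, N m; "tcp_pos": TCP position; "ee_rot": TCP orientation; "wrist_force": force on the tool from outside, world axes, zero at the start; "moment": the same for the moment, N m; "gripper_width": opening from 0.0 (shut) to 1.0 (fully open); "gripper_force": force on a finger pad.
Only numpy, scipy, OpenCV 4.12 (cv2) and the standard library are available. Lean on these libraries where they do the work, as an engineer would, in place of code of your own. Each camera call takes 0.05 s, during which the arm holds its last target. There are 200 camera calls.

## Task

The bayonet cap of the steel digestion vessel has seized with dried salt. Take it by its black grip bar and rock it to and fro in small arcs, turning back whenever it binds instead of wrenching it (the bar's plastic stem would shear), until it breaks free; then turn it anticlockwise (seen from above) until the bayonet is open, lift the cap out and set it down gently in the steel tray, standing upright on its plug.

Things in the scene. Friction and masses are not known exactly. Their poses are not given: they have to be found in the camera images.
- vessel: Fixed upright round steel vessel, 97 mm across, rim 110 mm above the bench, clamped in an aluminium bench holder with a 130 x 130 x 10 mm base plate. Origin on the bench under its axis, z up; the cap's bayonet turns about this axis.
- cap: Loose bayonet cap, 0.3 kg: steel disc 96 mm across, 10 mm thick, over a slippery white plug 52 mm across and 50 mm long (lugs and thin pins stick out of the plug to 39 mm from its axis). Origin: centre of the plug's underside, z up along the axis; disc top at z = 60 mm, the black grip bar from z = 68 to 94 mm. Closed, the origin is 60 mm above the bench and its x axis is along the vessel's.
- vessel_mouth (a point): Centre of the vessel's rim. The seized cap at first has some 0.05 to 0.12 rad of free play each way; 0.1 to 0.3 N m grinds it on to a hard bind, 0.15 to 0.27 rad either side of closed and different each time. More torque on that side gains nothing, but lets the next push to the OTHER side grind on. After 3 to 8 pushes to alternate sides the salt is out of the way and the cap turns easily.
- cap_dimple (a point): Small dark index dimple on top of the cap's disc, 40 mm from the axis along the cap's x axis; it shows the cap's angle against the vessel's x axis: 0 (within 0.02 rad) when closed, anticlockwise from above positive and opening. The lugs let the cap rise only beyond 0.9 rad; the opening end stop is at about 1.08 rad, the other one at about -0.28 rad.
- grip_mid (a point): Middle of the grip bar, on the cap's axis, 83 mm above the underside of the plug (33 mm above the vessel's rim when closed). The bar is black plastic, 60 mm long along the point's x axis (the cap's x axis when untwisted), 14 mm thick along y, 26 mm high, its top 11 mm above this point; grip its two flat sides.
- grip_bar (a joint): Twist of the grip bar against the cap, rad, 0 when unloaded, positive anticlockwise from above. The bar's plastic stem is springy, 2 N m per rad, so the twist shows the torque put on the cap (0.3 N m is 0.15 rad). It shears at 0.25 rad (0.5 N m).
- tray: Fixed shallow square tray of bare steel, 140 x 140 mm outside, 16 mm high, floor 2.5 mm thick. Origin on the bench under its middle.
- beaker: Small glass beaker, 44 mm across, 56 mm high: a bystander to be left alone.
- sample_vial: Screw-cap vial, 25 mm across, 53 mm high: a bystander.
- timer: Lab timer, 66 x 58 x 20 mm: a bystander.
- stopper: Rubber stopper, 35 mm across, 30 mm high: a bystander.
- dropper_bottle: Amber dropper bottle, 35 mm across, 110 mm high: a bystander.
- marker: Felt marker lying on the log book: a bystander.

How it is judged:
By the outcome, as a careful person would: the job done as asked, in the order asked, and still so for the second after the job is handed in, with the robot touching nothing.
It also fails if it takes over 67 s, if anything falls off the work surface, if the arm or the gripper's body presses on something with over 40 N, if the wrist force passes 120 N, or if a joint passes its speed limit or range.

## Working session

There is one attempt and no reset: what is moved stays moved. The work goes in short steps, Python scripts to look and compute and a tool call to move; the robot and the scene stay as the last step left them, time stands still between calls to the robot, and variables do not carry over. Pictures are saved under pics/ and viewed, at most 10 in all, crops included, and the job is handed in when it is done.

Besides the shell and the picture viewer there is one more tool, called after "Call:" by a JSON object that holds its "api" and its "payload", one argument or row to a line. apply_moves: Moves the arm, as the interface text tells. Its arguments: {"type":"object","properties":{"moves":{"type":"array"},"hand":{"type":"number"}},"required":["moves"]}

```bash
mkdir -p pics
cat > h.py <<'E'
from station import r, imaging, models
import numpy as np, cv2
def ray(p,at):
    px=np.array([[at[0]*640,at[1]*480]],float).reshape(1,1,2)
    u=cv2.undistortPoints(px,np.array(p["intrinsics"],float),np.array(p["dist"],float)).ravel()
    d=np.array(p["orientation"],float)@np.array([u[0],u[1],1.]); return np.array(p["eye"],float),d/np.linalg.norm(d)
def onz(p,at,z):
    e,d=ray(p,at); return e+d*(z-e[2])/d[2]
def proj(p,P):
    R=np.array(p["orientation"],float); t=-R.T@np.array(p["eye"],float)
    return cv2.projectPoints(np.array(P,float).reshape(-1,1,3),cv2.Rodrigues(R.T)[0],t,np.array(p["intrinsics"],float),np.array(p["dist"],float))[0].reshape(-1,2)
def tri(rays):
    A=np.zeros((3,3));b=np.zeros(3)
    for e,d in rays:
        M=np.eye(3)-np.outer(d,d);A+=M;b+=M@e
    x=np.linalg.solve(A,b); return x,[round(float(np.linalg.norm((np.eye(3)-np.outer(d,d))@(x-e))),4) for e,d in rays]
E
python3 - <<'E'
from h import *
np.set_printoptions(precision=4,suppress=True)
s=r.sense();print(s,r.pinch_z)
P={n:imaging.capture(n) for n in("scene","side","wrist")}
for n,p in P.items():
    cv2.imwrite(f"pics/{n}0.png",p["frame"]);print(n,p["eye"],np.array(p["orientation"])[:,2])
Z=dict(vessel=0,vessel_mouth=.11,cap_dimple=.12,grip_mid=.143,tray=0,cap=.06)
for t,z in Z.items():
    rs=[]
    for n,p in P.items():
        o=models.place_of(p,t)
        if o and o[0]["confidence"]>.3:
            a=o[0]["at"];print(t,n,round(o[0]["confidence"],2),np.array(a)*[640,480],onz(p,a,z)); rs.append(ray(p,a))
    if len(rs)>1:print("  tri",*tri(rs))
E
```

```text
{'time_s': 0.0, 'joints': array([ 81.1644,  22.0912,   0.3804,  -0.0313, -68.4133, -14.8176]), 'joint_velocities': array([-0.0143,  0.0622,  0.0243, -0.0101,  0.0096,  0.0623]), 'effort': array([  0.0009, -39.0668,  18.7399,   4.2196,   0.0109,  -0.0002]), 'tcp_pos': array([0.2505, 0.5719, 0.2215]), 'ee_rot': array([[ 0.9159, -0.4014, -0.0008],
       [-0.4014, -0.9159, -0.0021],
       [ 0.0001,  0.0022, -1.    ]]), 'wrist_force': array([-0.1111, -0.5266,  0.1549]), 'moment': array([-0.0197, -0.0142,  0.0268]), 'gripper_force': 0.0, 'gripper_width': 1.0004719924763041} 0.0187
scene [-0.095  -0.1956  0.6771] [ 0.6665  0.4644 -0.5832]
side [0.4398 0.9812 0.7537] [ 0.0808 -0.7496 -0.657 ]
wrist [0.325  0.54   0.3825] [-0.2689  0.1155 -0.9562]
vessel scene 0.76 [247.424 290.016] [0.4515 0.3783 0.    ]
vessel side 0.66 [345.728 358.416] [0.4521 0.3909 0.    ]
  tri [ 0.4542  0.3842 -0.0066] [0.0023, 0.0023]
vessel_mouth scene 0.71 [237.376 245.184] [0.45   0.3923 0.11  ]
cap_dimple scene 0.7 [253.696 231.504] [0.4943 0.3885 0.12  ]
cap_dimple side 0.62 [321.92  300.384] [0.4928 0.38   0.12  ]
  tri [0.4916 0.3845 0.1239] [0.0011, 0.0011]
grip_mid scene 0.8 [236.096 233.712] [0.4443 0.3862 0.143 ]
grip_mid side 0.89 [344.576 297.504] [0.4589 0.3927 0.143 ]
  tri [0.4551 0.3918 0.1381] [0.0048, 0.0048]
tray scene 0.58 [368.    330.192] [0.5015 0.1148 0.    ]
tray side 0.67 [322.368 242.208] [0.5172 0.1087 0.    ]
  tri [ 0.5114  0.1144 -0.0011] [0.0072, 0.0072]
cap scene 0.57 [240.384 264.384] [0.453  0.3929 0.06  ]
cap side 0.92 [344.384 336.288] [0.4561 0.3953 0.06  ]
  tri [0.4555 0.3945 0.0583] [0.0008, 0.0008]
```

View pics/scene0.png

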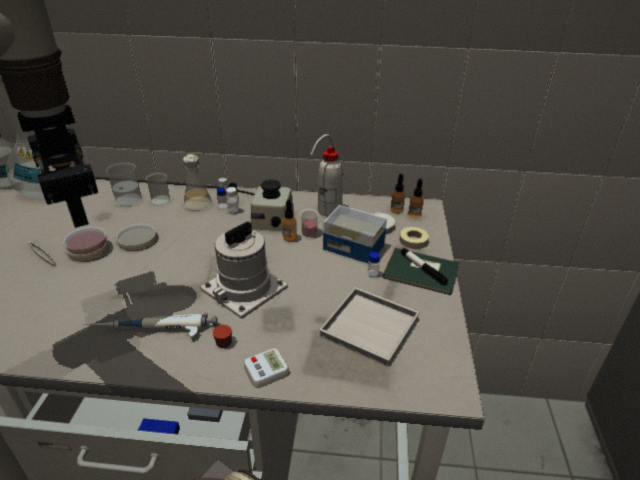

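View pics/side0.png

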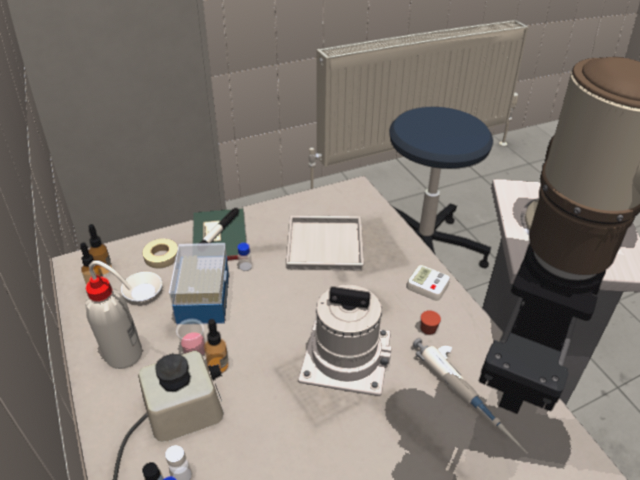

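The scene view shows the vessel at about (245,265) with the bar at (238,234), and the tray at (370,325). The side view agrees, with the cap at (349,300) and the tray at (325,242). I'll move over the vessel and measure with the wrist camera.

Call:
{"api": "apply_moves", "payload": {
  "moves": [
    [[0.037,0.012,0],0],
    [[0.037,0.012,0],0],
    [[0.037,0.012,0],0],
    [[0.037,0.012,0],0],
    [[0.037,0.012,0],0]
  ],
  "hand": 0.087
}}

```text
time_s: 1.47
tcp_pos: [0.3971, 0.4421, 0.2228]
ee_rot: [[0.916, -0.401, 0.0], [-0.401, -0.916, 0.0], [0.0, -0.0, -1.0]]
wrist_force: [-0.1, 0.2, -0.8]
gripper_width: 0.996
gripper_force: 0.0
```

Call:
{"api": "apply_moves", "payload": {
  "moves": [
    [[0.037,0.012,0],0],
    [[0.037,0.012,0],0],
    [[0,0,0],-7],
    [[0,0,0],-7],
    [[0,0,0],0]
  ]
}}

```text
time_s: 1.88
tcp_pos: [0.455, 0.3909, 0.2225]
ee_rot: [[0.986, -0.167, 0.0], [-0.167, -0.986, 0.0], [0.0, -0.0, -1.0]]
wrist_force: [-0.7, -0.6, 0.0]
gripper_width: 1.001
gripper_force: 0.0
```

```bash
cat > look.py <<'E'
from h import *
import sys
np.set_printoptions(precision=4,suppress=True)
def look(tag,Z,cams=("wrist","scene","side")):
    s=r.sense();R=s["ee_rot"];print("t",s["time_s"],"tcp",s["tcp_pos"],"ang",np.degrees(np.arctan2(R[1,0],R[0,0])),"j6",s["joints"][5],"F",s["wrist_force"],"M",s["moment"],s["gripper_width"],s["gripper_force"])
    for n in cams:
        p=imaging.capture(n);cv2.imwrite(f"pics/{tag}_{n}.png",p["frame"])
        for t,z in Z.items():
            o=models.place_of(p,t)
            if o and o[0]["confidence"]>.3: print(t,n,round(o[0]["confidence"],2),np.array(o[0]["at"])*[640,480],onz(p,o[0]["at"],z))
if __name__=="__main__": look(sys.argv[1],dict(vessel_mouth=.11,cap_dimple=.12,grip_mid=.143))
E
python3 look.py a
```

```text
t 1.8833 tcp [0.455  0.3909 0.2225] ang -9.6354544695171 j6 24.247602267938937 F [-0.7334 -0.6094  0.0359] M [-0.0171 -0.0321 -0.0341] 1.000983127641992 0.0
cap_dimple wrist 0.92 [313.6   180.576] [0.4944 0.3861 0.12  ]
grip_mid wrist 0.63 [320.    212.112] [0.4756 0.3847 0.143 ]
vessel_mouth scene 0.76 [238.08  247.008] [0.4464 0.387  0.11  ]
cap_dimple scene 0.73 [254.208 230.4  ] [0.4979 0.3903 0.12  ]
grip_mid scene 0.87 [237.12 233.52] [0.4459 0.3851 0.143 ]
vessel_mouth side 0.53 [347.712 356.112] [0.4479 0.4728 0.11  ]
cap_dimple side 0.85 [321.216 303.792] [0.4932 0.387  0.12  ]
grip_mid side 0.96 [349.888 296.88 ] [0.4513 0.3907 0.143 ]
```

View pics/a_wrist.png

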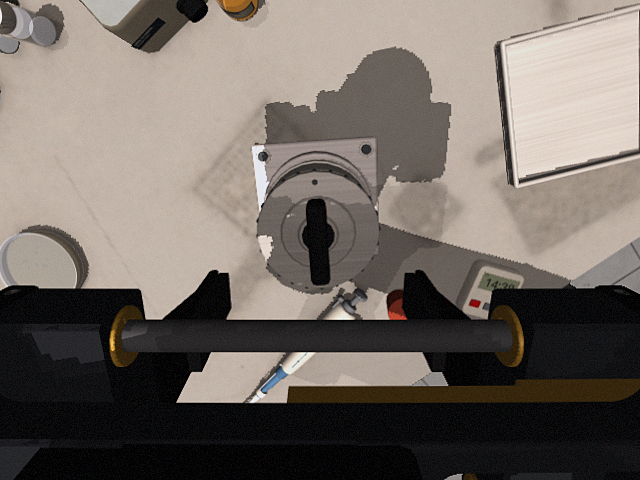

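The wrist view shows the bar from (317,199) to (320,284) and the dimple at (314,182), with the disc spanning columns 257 to 379.

Run:
```python
from h import *
np.set_printoptions(precision=4,suppress=True)
p=imaging.capture("wrist")
f=lambda u,v,z:onz(p,(u/640,v/480),z)
g=cv2.cvtColor(p["frame"],cv2.COLOR_BGR2GRAY)
m=np.zeros_like(g);m[190:295,295:345]=(g[190:295,295:345]<28)
ys,xs=np.nonzero(m);print(len(xs),xs.min(),xs.max(),ys.min(),ys.max())
for a in(199,284):print("bar end",f(317.5,a,.154))
for y in range(195,290,8):
    w=np.nonzero(m[y])[0]; print(y,(w.min(),w.max()) if len(w) else None,end=' ')
print()
d=f(313.6,181,.12);print("dimple",d,"disc L/R",f(257,232,.12),f(379,228,.12),"bottom",f(320,293,.12))
print("plate edge",f(253,146,.01),f(376,138,.01))
c=models.cut_out(p,"grip_mid")
if c:
    c=c[0];cv2.imwrite("pics/m.png",c["region"].astype(np.uint8)*255)
    y,x=np.nonzero(c["region"]);Q=np.array([f(a,b,.154)[:2] for a,b in zip(x[::3],y[::3])]);mu=Q.mean(0);w,v=np.linalg.eigh(np.cov((Q-mu).T));print("bar",c["confidence"],c["extent"],mu,np.degrees(np.arctan2(v[1,1],v[0,1])),(Q-mu)@v[:,1]@np.eye(1)[0] if 0 else np.ptp((Q-mu)@v,axis=0))
```

```text
1823 303 341 197 294
bar end [0.4864 0.3854 0.154 ]
bar end [0.4261 0.3956 0.154 ]
195 None 203 (np.int64(308), np.int64(325)) 211 (np.int64(307), np.int64(326)) 219 (np.int64(308), np.int64(327)) 227 (np.int64(305), np.int64(332)) 235 (np.int64(304), np.int64(334)) 243 (np.int64(307), np.int64(331)) 251 (np.int64(311), np.int64(329)) 259 (np.int64(311), np.int64(329)) 267 (np.int64(312), np.int64(330)) 275 (np.int64(312), np.int64(330)) 283 None 
dimple [0.4933 0.3871 0.12  ] disc L/R [0.4616 0.4371 0.12  ] [0.4489 0.3434 0.12  ] bottom [0.4018 0.3975 0.12  ]
plate edge [0.522  0.4458 0.01  ] [0.5088 0.3207 0.01  ]
bar 0.74 [0.4767, 0.409, 0.0492, 0.1842] [0.4585 0.3886] 173.903926850906 [0.0211 0.0626]
```

Call:
{"api": "apply_moves", "payload": {
  "moves": [
    [[0.0005,0.0005,0.025],-3.6],
    [[0,0,0.03],0],
    [[0,0,0.03],0],
    [[0,0,0.012],0],
    [[0,0,0],0]
  ]
}}

```text
time_s: 3.0
tcp_pos: [0.4538, 0.3899, 0.1228]
ee_rot: [[0.994, -0.106, -0.003], [-0.106, -0.994, -0.004], [-0.003, 0.005, -1.0]]
wrist_force: [-0.2, 0.2, 1.6]
gripper_width: 0.999
gripper_force: 0.0
```

Call:
{"api": "apply_moves", "payload": {
  "moves": [
    [[0,0,0],0],
    [[0,0,0],0],
    [[0,0,0],0],
    [[0,0,0],0],
    [[0,0,0],0]
  ],
  "hand": 0.0
}}

```text
time_s: 3.42
tcp_pos: [0.4549, 0.3914, 0.1265]
ee_rot: [[0.994, -0.105, 0.001], [-0.105, -0.994, 0.001], [0.001, -0.001, -1.0]]
wrist_force: [0.1, 0.1, -0.1]
gripper_width: 0.708
gripper_force: 0.0
```

Call:
{"api": "apply_moves", "payload": {
  "moves": [
    [[0,0,0],0],
    [[0,0,0],0],
    [[0,0,0],0],
    [[0,0,0],0],
    [[0,0,0],0]
  ]
}}

```text
time_s: 3.83
tcp_pos: [0.4547, 0.391, 0.1255]
ee_rot: [[0.994, -0.105, -0.0], [-0.105, -0.994, -0.0], [-0.0, 0.0, -1.0]]
wrist_force: [0.3, 0.1, -0.3]
gripper_width: 0.322
gripper_force: 0.0
```

```bash
python3 look.py b
```

```text
t 3.8333 tcp [0.4547 0.391  0.1255] ang -6.0536135426370326 j6 27.79350299391986 F [ 0.3365  0.08   -0.2984] M [-0.0649 -0.03    0.0004] 0.32166924240912004 0.0
cap_dimple wrist 0.75 [319.872 210.096] [0.495 0.385 0.12 ]
grip_mid wrist 0.91 [318.4   310.176] [0.4543 0.3901 0.143 ]
vessel_mouth scene 0.56 [240.384 244.08 ] [0.4563 0.3902 0.11  ]
cap_dimple scene 0.97 [254.72 230.4 ] [0.4985 0.3895 0.12  ]
grip_mid scene 0.72 [245.312 287.28 ] [0.3391 0.2646 0.143 ]
vessel_mouth side 0.53 [327.296 245.088] [0.497  0.2425 0.11  ]
cap_dimple side 0.66 [324.288 303.12 ] [0.4888 0.3852 0.12  ]
```

View pics/b_wrist.png

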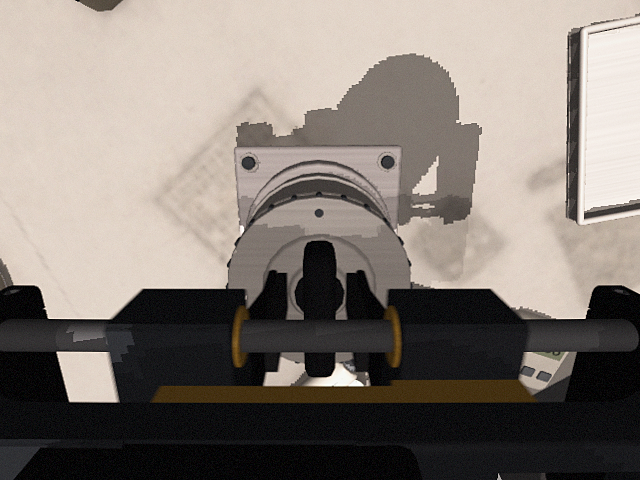

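Dimple at (319,212), bar end at (319,241) and the fingers centred. The cap is closed at tool yaw −6.05°. I'll finish closing the gripper.

Call:
{"api": "apply_moves", "payload": {
  "moves": [
    [[0,0,0],0],
    [[0,0,0],0],
    [[0,0,0],0],
    [[0,0,0],0],
    [[0,0,0],0]
  ]
}}

```text
time_s: 4.85
tcp_pos: [0.4546, 0.391, 0.1255]
ee_rot: [[0.994, -0.105, -0.0], [-0.105, -0.994, -0.0], [-0.0, 0.0, -1.0]]
wrist_force: [-0.2, -0.7, -0.2]
gripper_width: 0.155
gripper_force: 30.0
```

```bash
cat > st.py <<'E'
from h import *
s=r.sense();R=s["ee_rot"];a=np.arctan2(R[1,0],R[0,0])+np.radians(6.05)
p=imaging.capture("wrist");C=np.array([.4555,.3905])
o=models.place_of(p,"cap_dimple")
th=None
for q in o[:1]:
    d=onz(p,q["at"],.12)[:2]-C;th=np.arctan2(d[1],d[0])+np.radians(6.05)
    print("dimple conf %.2f px %s rad %.3f r %.4f"%(q["confidence"],np.round(np.array(q["at"])*[640,480],1),th,np.hypot(*d)))
print("t %.2f tool %.3f rad"%(s["time_s"],a),"twist",None if th is None else round(a-th,3),"F",s["wrist_force"].round(1),"Mz %.3f"%s["moment"][2],"w %.3f gf %.1f"%(s["gripper_width"],s["gripper_force"]),"tcp",s["tcp_pos"].round(4),"j6 %.1f"%s["joints"][5])
E
python3 st.py
```

```text
dimple conf 0.57 px [316.8 210.5] rad 0.001 r 0.0396
t 4.85 tool -0.000 rad twist -0.001 F [-0.2 -0.7 -0.2] Mz 0.008 w 0.155 gf 30.0 tcp [0.4546 0.391  0.1255] j6 27.8
```

Call:
{"api": "apply_moves", "payload": {
  "moves": [
    [[0,0,0],-3],
    [[0,0,0],-3],
    [[0,0,0],-3],
    [[0,0,0],-3],
    [[0,0,0],0]
  ]
}}

```text
time_s: 5.37
tcp_pos: [0.4548, 0.391, 0.1255]
ee_rot: [[0.995, 0.104, 0.0], [0.104, -0.995, 0.0], [0.0, -0.0, -1.0]]
wrist_force: [-0.2, -1.0, -0.8]
gripper_width: 0.159
gripper_force: 30.0
```

```bash
python3 st.py
```

```text
dimple conf 0.61 px [317.8 212.4] rad 0.203 r 0.0389
t 5.37 tool 0.210 rad twist 0.007 F [-0.2 -1.  -0.8] Mz -0.072 w 0.159 gf 30.0 tcp [0.4548 0.391  0.1255] j6 39.8
```

Call:
{"api": "apply_moves", "payload": {
  "moves": [
    [[0,0,0],-3],
    [[0,0,0],-2],
    [[0,0,0],0]
  ]
}}

```text
time_s: 5.72
tcp_pos: [0.4547, 0.3908, 0.1255]
ee_rot: [[0.982, 0.189, -0.0], [0.189, -0.982, -0.001], [-0.0, 0.0, -1.0]]
wrist_force: [0.4, -1.8, -1.0]
gripper_width: 0.161
gripper_force: 30.0
```

```bash
python3 st.py
```

```text
dimple conf 0.70 px [322.6 210.3] rad 0.227 r 0.0400
t 5.72 tool 0.296 rad twist 0.068 F [ 0.4 -1.8 -1. ] Mz -0.154 w 0.161 gf 30.0 tcp [0.4547 0.3908 0.1255] j6 44.8
```

Call:
{"api": "apply_moves", "payload": {
  "moves": [
    [[0,0,0],-2.5],
    [[0,0,0],-2],
    [[0,0,0],0]
  ]
}}

```text
time_s: 6.07
tcp_pos: [0.4547, 0.3906, 0.1255]
ee_rot: [[0.964, 0.265, -0.0], [0.265, -0.964, -0.001], [-0.001, 0.001, -1.0]]
wrist_force: [0.2, -2.9, 0.2]
gripper_width: 0.158
gripper_force: 30.0
```

```bash
python3 st.py
```

```text
dimple conf 0.92 px [325.5 212.7] rad 0.262 r 0.0389
t 6.07 tool 0.374 rad twist 0.112 F [ 0.2 -2.9  0.2] Mz -0.264 w 0.158 gf 30.0 tcp [0.4547 0.3906 0.1255] j6 49.2
```

Call:
{"api": "apply_moves", "payload": {
  "moves": [
    [[0,0,0],-2],
    [[0,0,0],0]
  ]
}}

```text
time_s: 6.33
tcp_pos: [0.4546, 0.3906, 0.1256]
ee_rot: [[0.954, 0.299, -0.0], [0.299, -0.954, -0.001], [-0.0, 0.001, -1.0]]
wrist_force: [1.5, -2.6, 0.3]
gripper_width: 0.159
gripper_force: 30.0
```

```bash
python3 st.py
```

```text
dimple conf 0.90 px [329.8 212. ] rad 0.248 r 0.0395
t 6.33 tool 0.409 rad twist 0.161 F [ 1.5 -2.6  0.3] Mz -0.268 w 0.159 gf 30.0 tcp [0.4546 0.3906 0.1256] j6 51.2
```

Call:
{"api": "apply_moves", "payload": {
  "moves": [
    [[0,0,0],7],
    [[0,0,0],7],
    [[0,0,0],7],
    [[0,0,0],7],
    [[0,0,0],7]
  ]
}}

```text
time_s: 6.85
tcp_pos: [0.4541, 0.3908, 0.1256]
ee_rot: [[0.952, -0.307, -0.001], [-0.307, -0.952, -0.001], [-0.0, 0.002, -1.0]]
wrist_force: [-1.4, -4.8, 3.2]
gripper_width: 0.162
gripper_force: 30.0
```

Call:
{"api": "apply_moves", "payload": {
  "moves": [
    [[0,0,0],3],
    [[0,0,0],2],
    [[0,0,0],0]
  ]
}}

```text
time_s: 7.1
tcp_pos: [0.4539, 0.3902, 0.1256]
ee_rot: [[0.924, -0.383, -0.001], [-0.383, -0.924, -0.002], [-0.0, 0.003, -1.0]]
wrist_force: [-1.8, -4.6, 3.5]
gripper_width: 0.159
gripper_force: 30.0
```

```bash
python3 st.py
```

```text
dimple conf 0.66 px [307.6 211. ] rad -0.201 r 0.0390
t 7.10 tool -0.288 rad twist -0.087 F [-1.8 -4.6  3.5] Mz 0.264 w 0.159 gf 30.0 tcp [0.4539 0.3902 0.1256] j6 11.3
```

Call:
{"api": "apply_moves", "payload": {
  "moves": [
    [[0,0,0],2.5],
    [[0,0,0],0]
  ]
}}

```text
time_s: 7.37
tcp_pos: [0.454, 0.3902, 0.1256]
ee_rot: [[0.906, -0.423, -0.001], [-0.423, -0.906, -0.002], [-0.0, 0.003, -1.0]]
wrist_force: [-2.0, -4.9, 3.0]
gripper_width: 0.159
gripper_force: 30.0
```

```bash
python3 st.py
```

```text
dimple conf 0.80 px [302.  211.1] rad -0.177 r 0.0394
t 7.37 tool -0.331 rad twist -0.154 F [-2.  -4.9  3. ] Mz 0.313 w 0.159 gf 30.0 tcp [0.454  0.3902 0.1256] j6 8.8
```

Call:
{"api": "apply_moves", "payload": {
  "moves": [
    [[0,0,0],-7],
    [[0,0,0],-7],
    [[0,0,0],-7],
    [[0,0,0],-7],
    [[0,0,0],-7]
  ]
}}

```text
time_s: 7.88
tcp_pos: [0.4549, 0.3908, 0.1257]
ee_rot: [[0.984, 0.178, 0.0], [0.178, -0.984, -0.001], [0.0, 0.001, -1.0]]
wrist_force: [0.2, -4.1, 0.8]
gripper_width: 0.161
gripper_force: 30.0
```

Call:
{"api": "apply_moves", "payload": {
  "moves": [
    [[0,0,0],-2],
    [[0,0,0],0]
  ]
}}

```text
time_s: 8.05
tcp_pos: [0.4549, 0.3907, 0.1256]
ee_rot: [[0.978, 0.207, 0.0], [0.207, -0.978, -0.0], [0.0, 0.0, -1.0]]
wrist_force: [1.3, -4.1, 1.6]
gripper_width: 0.159
gripper_force: 30.0
```

```bash
python3 st.py
```

```text
dimple conf 0.73 px [328.2 213.7] rad 0.170 r 0.0388
t 8.05 tool 0.314 rad twist 0.144 F [ 1.3 -4.1  1.6] Mz -0.220 w 0.159 gf 30.0 tcp [0.4549 0.3907 0.1256] j6 45.8
```

Call:
{"api": "apply_moves", "payload": {
  "moves": [
    [[0,0,0],-2],
    [[0,0,0],0]
  ]
}}

```text
time_s: 8.32
tcp_pos: [0.4548, 0.3908, 0.1256]
ee_rot: [[0.971, 0.24, 0.0], [0.24, -0.971, -0.0], [0.0, 0.0, -1.0]]
wrist_force: [0.5, -5.2, 1.5]
gripper_width: 0.161
gripper_force: 30.0
```

```bash
python3 st.py
```

```text
dimple conf 0.81 px [329.8 212.2] rad 0.190 r 0.0396
t 8.32 tool 0.348 rad twist 0.158 F [ 0.5 -5.2  1.5] Mz -0.293 w 0.161 gf 30.0 tcp [0.4548 0.3908 0.1256] j6 47.8
```

Call:
{"api": "apply_moves", "payload": {
  "moves": [
    [[0,0,0],7],
    [[0,0,0],7],
    [[0,0,0],7],
    [[0,0,0],7],
    [[0,0,0],7]
  ]
}}

```text
time_s: 8.83
tcp_pos: [0.4541, 0.391, 0.1256]
ee_rot: [[0.931, -0.364, -0.001], [-0.364, -0.931, -0.001], [-0.0, 0.001, -1.0]]
wrist_force: [-2.7, -4.9, 4.7]
gripper_width: 0.161
gripper_force: 30.0
```

Call:
{"api": "apply_moves", "payload": {
  "moves": [
    [[0,0,0],2],
    [[0,0,0],0]
  ]
}}

```text
time_s: 9.0
tcp_pos: [0.4539, 0.3907, 0.1256]
ee_rot: [[0.92, -0.392, -0.001], [-0.392, -0.92, -0.001], [-0.001, 0.002, -1.0]]
wrist_force: [-1.5, -3.9, 2.9]
gripper_width: 0.152
gripper_force: 30.0
```

```bash
python3 st.py
```

```text
dimple conf 0.76 px [307.3 211.8] rad -0.194 r 0.0385
t 9.00 tool -0.297 rad twist -0.103 F [-1.5 -3.9  2.9] Mz 0.227 w 0.152 gf 30.0 tcp [0.4539 0.3907 0.1256] j6 10.7
```

Call:
{"api": "apply_moves", "payload": {
  "moves": [
    [[0,0,0],3],
    [[0,0,0],0]
  ]
}}

```text
time_s: 9.27
tcp_pos: [0.4546, 0.3912, 0.1256]
ee_rot: [[0.898, -0.439, 0.0], [-0.439, -0.898, 0.0], [0.0, -0.0, -1.0]]
wrist_force: [-0.2, -3.6, 1.8]
gripper_width: 0.163
gripper_force: 30.0
```

```bash
python3 st.py
```

```text
dimple conf 0.89 px [307.1 212.8] rad -0.224 r 0.0385
t 9.27 tool -0.349 rad twist -0.126 F [-0.2 -3.6  1.8] Mz 0.195 w 0.163 gf 30.0 tcp [0.4546 0.3912 0.1256] j6 7.8
```

Call:
{"api": "apply_moves", "payload": {
  "moves": [
    [[0,0,0],2.5],
    [[0,0,0],0]
  ]
}}

```text
time_s: 9.53
tcp_pos: [0.4546, 0.3912, 0.1256]
ee_rot: [[0.879, -0.477, 0.0], [-0.477, -0.879, 0.0], [-0.0, -0.0, -1.0]]
wrist_force: [-1.5, -4.1, 2.4]
gripper_width: 0.16
gripper_force: 30.0
```

```bash
python3 st.py
```

```text
dimple conf 0.59 px [306.5 212.3] rad -0.262 r 0.0388
t 9.53 tool -0.392 rad twist -0.13 F [-1.5 -4.1  2.4] Mz 0.222 w 0.160 gf 30.0 tcp [0.4546 0.3912 0.1256] j6 5.3
```

Call:
{"api": "apply_moves", "payload": {
  "moves": [
    [[0,0,0],2.5],
    [[0,0,0],0]
  ]
}}

```text
time_s: 9.8
tcp_pos: [0.4546, 0.3911, 0.1256]
ee_rot: [[0.857, -0.515, 0.0], [-0.515, -0.857, -0.0], [0.0, -0.0, -1.0]]
wrist_force: [-0.3, -3.4, 1.4]
gripper_width: 0.159
gripper_force: 30.0
```

```bash
python3 st.py
```

```text
dimple conf 0.83 px [303.7 216.2] rad -0.264 r 0.0371
t 9.80 tool -0.435 rad twist -0.172 F [-0.3 -3.4  1.4] Mz 0.315 w 0.159 gf 30.0 tcp [0.4546 0.3911 0.1256] j6 2.8
```

Call:
{"api": "apply_moves", "payload": {
  "moves": [
    [[0,0,0],-7],
    [[0,0,0],-7],
    [[0,0,0],-7],
    [[0,0,0],-7],
    [[0,0,0],-7]
  ]
}}

```text
time_s: 10.32
tcp_pos: [0.4549, 0.3916, 0.1255]
ee_rot: [[0.997, 0.075, 0.001], [0.075, -0.997, 0.001], [0.001, -0.001, -1.0]]
wrist_force: [0.3, -1.9, 1.8]
gripper_width: 0.161
gripper_force: 30.0
```

Call:
{"api": "apply_moves", "payload": {
  "moves": [
    [[0,0,0],-5],
    [[0,0,0],-2],
    [[0,0,0],0]
  ]
}}

```text
time_s: 10.57
tcp_pos: [0.455, 0.3917, 0.1255]
ee_rot: [[0.982, 0.19, 0.001], [0.19, -0.982, 0.002], [0.001, -0.002, -1.0]]
wrist_force: [0.5, -2.6, 0.6]
gripper_width: 0.159
gripper_force: 30.0
```

```bash
python3 st.py
```

```text
dimple conf 0.87 px [314.8 212.3] rad 0.342 r 0.0394
t 10.57 tool 0.297 rad twist -0.045 F [ 0.5 -2.6  0.6] Mz -0.084 w 0.159 gf 30.0 tcp [0.455  0.3917 0.1255] j6 44.8
```

The cap is past the bind range at low torque, so it has come free. I'll carry on opening.

Call:
{"api": "apply_moves", "payload": {
  "moves": [
    [[0,0,0],-3],
    [[0,0,0],-3],
    [[0,0,0],0]
  ]
}}

```text
time_s: 10.92
tcp_pos: [0.4548, 0.3918, 0.1255]
ee_rot: [[0.956, 0.292, 0.001], [0.292, -0.956, 0.002], [0.001, -0.001, -1.0]]
wrist_force: [-0.1, -1.6, -0.5]
gripper_width: 0.161
gripper_force: 30.0
```

```bash
python3 st.py
```

```text
dimple conf 0.77 px [320.5 210.2] rad 0.382 r 0.0404
t 10.92 tool 0.402 rad twist 0.02 F [-0.1 -1.6 -0.5] Mz -0.032 w 0.161 gf 30.0 tcp [0.4548 0.3918 0.1255] j6 50.8
```

Free. Turning on to about 0.92 rad, then creeping.

Call:
{"api": "apply_moves", "payload": {
  "moves": [
    [[0,0,0],-6],
    [[0,0,0],-6],
    [[0,0,0],-6],
    [[0,0,0],-6],
    [[0,0,0],-6]
  ]
}}

```text
time_s: 11.43
tcp_pos: [0.4547, 0.392, 0.1255]
ee_rot: [[0.68, 0.733, 0.001], [0.733, -0.68, 0.002], [0.002, -0.001, -1.0]]
wrist_force: [-0.8, -0.1, -0.2]
gripper_width: 0.158
gripper_force: 30.0
```

Call:
{"api": "apply_moves", "payload": {
  "moves": [
    [[0,0,0],-2],
    [[0,0,0],-2],
    [[0,0,0],0]
  ]
}}

```text
time_s: 11.68
tcp_pos: [0.4547, 0.392, 0.1255]
ee_rot: [[0.63, 0.776, 0.001], [0.776, -0.63, 0.002], [0.002, -0.001, -1.0]]
wrist_force: [-0.5, 0.2, -0.2]
gripper_width: 0.156
gripper_force: 30.0
```

```bash
python3 st.py
```

```text
dimple conf 0.60 px [316.9 212.7] rad 1.015 r 0.0400
t 11.68 tool 0.994 rad twist -0.02 F [-0.5  0.2 -0.2] Mz -0.007 w 0.156 gf 30.0 tcp [0.4547 0.392  0.1255] j6 84.8
```

View pics/b_side.png

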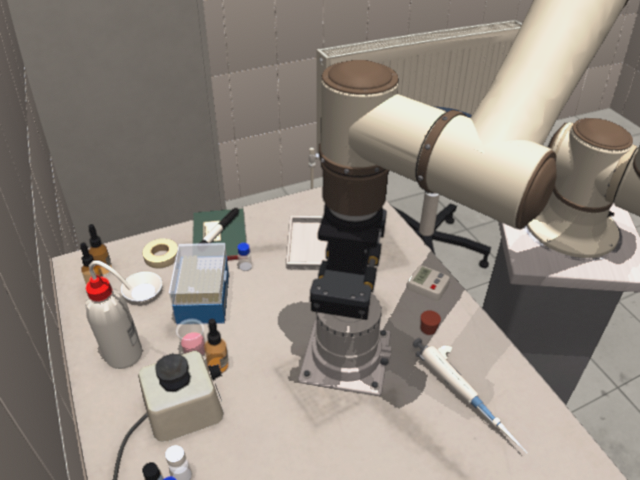

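That earlier side view shows the gripper on the bar at (345,310). The cap is now at about 1.0 rad with no torque on it. Lifting.

Call:
{"api": "apply_moves", "payload": {
  "moves": [
    [[0,0,-0.003],0],
    [[0,0,-0.003],0],
    [[0,0,-0.004],0],
    [[0,0,0],0]
  ]
}}

```text
time_s: 12.12
tcp_pos: [0.455, 0.3914, 0.1363]
ee_rot: [[0.63, 0.776, 0.001], [0.776, -0.63, 0.001], [0.001, 0.0, -1.0]]
wrist_force: [0.9, 1.2, -3.6]
gripper_width: 0.156
gripper_force: 30.0
```

```bash
python3 st.py
```

```text
dimple conf 0.63 px [315.6 212.7] rad 1.019 r 0.0369
t 12.12 tool 0.995 rad twist -0.024 F [ 0.9  1.2 -3.6] Mz -0.038 w 0.156 gf 30.0 tcp [0.455  0.3914 0.1363] j6 84.8
```

Call:
{"api": "apply_moves", "payload": {
  "moves": [
    [[0,0,-0.01],0],
    [[0,0,-0.015],0],
    [[0,0,-0.02],0],
    [[0,0,-0.02],0],
    [[0,0,-0.01],0]
  ]
}}

```text
time_s: 12.63
tcp_pos: [0.4557, 0.3919, 0.214]
ee_rot: [[0.63, 0.777, 0.004], [0.777, -0.63, 0.003], [0.005, 0.001, -1.0]]
wrist_force: [1.2, 0.0, -3.1]
gripper_width: 0.159
gripper_force: 30.0
```

```bash
python3 st.py
python3 - <<'E'
from h import *
from scipy.optimize import least_squares
for n in("scene","side"):
    p=imaging.capture(n);cv2.imwrite(f"pics/c_{n}.png",p["frame"])
    o=models.cut_out(p,"tray")
    if not o: print(n,"none");continue
    m=o[0]["region"].astype(np.uint8);c=max(cv2.findContours(m,0,1)[0],key=cv2.contourArea)
    # fit: silhouette of 140x140x16 box
    def sil(q):
        a=q[2];R=np.array([[np.cos(a),-np.sin(a)],[np.sin(a),np.cos(a)]])
        P=[[*(R@np.array(k)*.07+q[:2]),z] for k in((1,1),(1,-1),(-1,-1),(-1,1)) for z in(0,.016)]
        return cv2.convexHull(proj(p,P).astype(np.float32))
    pts=cv2.convexHull(c).reshape(-1,2).astype(float)
    f=lambda q:[cv2.pointPolygonTest(sil(q),tuple(map(float,k)),True) for k in c.reshape(-1,2)[::4]]
    s=least_squares(f,[.51,.114,-.1],loss="soft_l1",diff_step=1e-3)
    print(n,o[0]["confidence"],s.x.round(4),np.abs(s.fun).mean().round(2))
E
```

```text
dimple conf 0.74 px [313.7 210.6] rad 1.100 r 0.0204
t 12.63 tool 0.995 rad twist -0.104 F [ 1.2  0.  -3.1] Mz -0.013 w 0.159 gf 30.0 tcp [0.4557 0.3919 0.214 ] j6 84.8
scene 0.73 [0.5137 0.1186 0.0823] 0.35
side 0.58 [0.5126 0.1144 0.0882] 5.97
```

Call:
{"api": "apply_moves", "payload": {
  "moves": [
    [[-0.01,0.012,0],0],
    [[-0.018,0.022,0],0],
    [[-0.022,0.028,0],0],
    [[-0.022,0.028,0],0],
    [[-0.022,0.028,0],0]
  ]
}}

```text
time_s: 13.35
tcp_pos: [0.4865, 0.2415, 0.2094]
ee_rot: [[0.629, 0.777, -0.002], [0.777, -0.629, -0.002], [-0.003, -0.0, -1.0]]
wrist_force: [0.2, -1.0, -4.0]
gripper_width: 0.16
gripper_force: 30.0
```

Call:
{"api": "apply_moves", "payload": {
  "moves": [
    [[-0.022,0.028,0],0],
    [[-0.022,0.028,0],0],
    [[-0.02,0.022,0],0],
    [[-0.012,0.014,0],0],
    [[-0.006,0.008,0],0]
  ]
}}

```text
time_s: 13.77
tcp_pos: [0.5123, 0.1139, 0.2097]
ee_rot: [[0.632, 0.775, -0.002], [0.775, -0.632, -0.001], [-0.003, -0.001, -1.0]]
wrist_force: [0.3, 0.5, -3.1]
gripper_width: 0.16
gripper_force: 30.0
```

Call:
{"api": "apply_moves", "payload": {
  "moves": [
    [[0,0,0],0],
    [[0,0,0],0]
  ]
}}

```text
time_s: 13.93
tcp_pos: [0.5129, 0.1167, 0.21]
ee_rot: [[0.631, 0.776, -0.001], [0.776, -0.631, -0.0], [-0.001, -0.0, -1.0]]
wrist_force: [-0.1, -0.0, -4.5]
gripper_width: 0.16
gripper_force: 30.0
```

Run:
```python
from h import *
s=r.sense();print(s["time_s"],s["tcp_pos"],s["wrist_force"],s["moment"])
p=imaging.capture("side");q=imaging.capture("scene");cv2.imwrite("pics/d.png",np.hstack([p["frame"][150:400,200:500],q["frame"][150:400,250:550]]))
for c in(p,q):
    o=models.place_of(c,"cap")
    if o:print(o[0]["confidence"],np.array(o[0]["at"])*[640,480],onz(c,o[0]["at"],s["tcp_pos"][2]-.0655))
```

```text
13.9333 [0.51294084 0.11668126 0.21004124] [-0.10021748 -0.01213687 -4.50257603] [-0.01330101 -0.09800755 -0.04484232]
0.68 [376.   266.88] [0.51382564 0.11725504 0.14454124]
```

View pics/d.png

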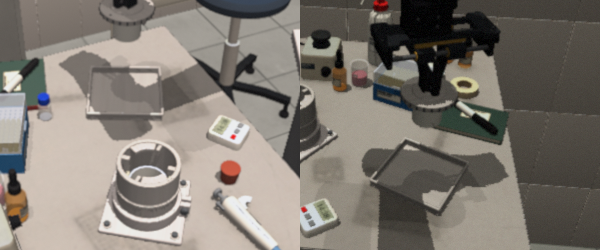

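The cap hangs upright above the tray, at crop pixels (127,12) in the side view and (430,100) in the scene view. Lowering.

Call:
{"api": "apply_moves", "payload": {
  "moves": [
    [[0,0,0.015],0],
    [[0,0,0.03],0],
    [[0,0,0.035],0],
    [[0,0,0.03],0],
    [[0,0,0.015],0]
  ]
}}

```text
time_s: 14.55
tcp_pos: [0.5106, 0.1169, 0.0818]
ee_rot: [[0.63, 0.777, -0.006], [0.777, -0.63, -0.002], [-0.006, -0.003, -1.0]]
wrist_force: [-0.6, -0.8, -3.8]
gripper_width: 0.159
gripper_force: 30.0
```

Call:
{"api": "apply_moves", "payload": {
  "moves": [
    [[0,0,0.007],0],
    [[0,0,0.003],0],
    [[0,0,0],0],
    [[0,0,0],0],
    [[0,0,0],0]
  ]
}}

```text
time_s: 14.97
tcp_pos: [0.5142, 0.1178, 0.0771]
ee_rot: [[0.63, 0.777, 0.003], [0.777, -0.63, 0.001], [0.003, 0.001, -1.0]]
wrist_force: [0.3, -0.4, -3.7]
gripper_width: 0.159
gripper_force: 30.0
```

Call:
{"api": "apply_moves", "payload": {
  "moves": [
    [[0,0,0.0015],0],
    [[0,0,0.0015],0],
    [[0,0,0],0],
    [[0,0,0],0]
  ]
}}

```text
time_s: 15.3
tcp_pos: [0.5131, 0.117, 0.0727]
ee_rot: [[0.63, 0.777, 0.0], [0.777, -0.63, 0.0], [0.0, 0.0, -1.0]]
wrist_force: [-0.5, 0.0, -3.7]
gripper_width: 0.158
gripper_force: 30.0
```

Call:
{"api": "apply_moves", "payload": {
  "moves": [
    [[0,0,0.0015],0],
    [[0,0,0.0015],0],
    [[0,0,0],0],
    [[0,0,0],0]
  ]
}}

```text
time_s: 15.63
tcp_pos: [0.5132, 0.117, 0.0698]
ee_rot: [[0.63, 0.777, 0.0], [0.777, -0.63, -0.0], [-0.0, 0.0, -1.0]]
wrist_force: [0.2, -0.0, -2.8]
gripper_width: 0.158
gripper_force: 30.0
```

Call:
{"api": "apply_moves", "payload": {
  "moves": [
    [[0,0,0.001],0],
    [[0,0,0],0],
    [[0,0,0],0]
  ]
}}

```text
time_s: 15.88
tcp_pos: [0.5135, 0.1172, 0.069]
ee_rot: [[0.63, 0.777, 0.001], [0.777, -0.63, 0.0], [0.001, 0.001, -1.0]]
wrist_force: [0.2, 0.7, 0.8]
gripper_width: 0.159
gripper_force: 30.0
```

Contact: the weight has come off the wrist. Releasing.

Call:
{"api": "apply_moves", "payload": {
  "moves": [
    [[0,0,0],0],
    [[0,0,0],0],
    [[0,0,0],0],
    [[0,0,0],0],
    [[0,0,0],0]
  ],
  "hand": 0.06
}}

```text
time_s: 16.3
tcp_pos: [0.5131, 0.117, 0.0686]
ee_rot: [[0.63, 0.777, 0.0], [0.777, -0.63, 0.0], [0.0, 0.0, -1.0]]
wrist_force: [-1.3, 0.7, 1.1]
gripper_width: 0.454
gripper_force: 0.0
```

Call:
{"api": "apply_moves", "payload": {
  "moves": [
    [[0,0,0],0],
    [[0,0,0],0],
    [[0,0,0],0],
    [[0,0,0],0],
    [[0,0,0],0]
  ]
}}

```text
time_s: 16.72
tcp_pos: [0.5131, 0.1171, 0.0686]
ee_rot: [[0.63, 0.777, 0.0], [0.777, -0.63, -0.0], [-0.0, 0.0, -1.0]]
wrist_force: [-1.4, 0.1, 0.0]
gripper_width: 0.684
gripper_force: 0.0
```

Call:
{"api": "apply_moves", "payload": {
  "moves": [
    [[0,0,-0.008],0],
    [[0,0,-0.015],0],
    [[0,0,-0.03],0],
    [[0,0,-0.035],0],
    [[0,0,-0.035],0]
  ]
}}

```text
time_s: 17.13
tcp_pos: [0.5126, 0.1167, 0.1932]
ee_rot: [[0.63, 0.777, -0.001], [0.777, -0.63, -0.001], [-0.001, -0.0, -1.0]]
wrist_force: [1.6, 0.5, 0.4]
gripper_width: 0.686
gripper_force: 0.0
```

Call:
{"api": "apply_moves", "payload": {
  "moves": [
    [[0,0,-0.03],0],
    [[0,0,-0.015],0],
    [[0,0,0],0],
    [[0,0,0],0]
  ]
}}

```text
time_s: 17.47
tcp_pos: [0.5132, 0.1172, 0.2379]
ee_rot: [[0.63, 0.777, 0.002], [0.777, -0.63, 0.002], [0.003, 0.001, -1.0]]
wrist_force: [-0.2, 1.3, -1.2]
gripper_width: 0.686
gripper_force: 0.0
```

Run:
```python
from h import *
s=r.sense();print(s["time_s"],s["tcp_pos"],s["wrist_force"],s["gripper_width"])
p=imaging.capture("side");q=imaging.capture("scene");cv2.imwrite("pics/e.png",np.hstack([p["frame"][150:400,200:500],q["frame"][150:400,250:550]]))
for c in(p,q):
  for t,z in(("cap",.0025),("grip_mid",.0855),("cap_dimple",.0625)):
    o=models.place_of(c,t)
    if o:print(t,o[0]["confidence"],onz(c,o[0]["at"],z))
```

```text
17.4667 [0.51316229 0.11721737 0.23785938] [-0.17598901  1.3265226  -1.23082266] 0.6858270936626744
grip_mid 0.75 [0.51511495 0.11773326 0.0855    ]
cap_dimple 0.67 [0.53170201 0.14485948 0.0625    ]
cap 0.81 [0.50558813 0.11222633 0.0025    ]
grip_mid 0.91 [0.50880529 0.11686479 0.0855    ]
cap_dimple 0.63 [0.53197186 0.14538504 0.0625    ]
```

View pics/e.png

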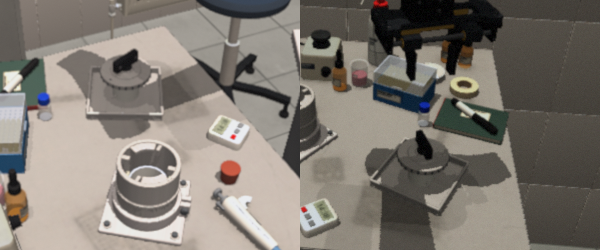

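The cap stands upright in the middle of the tray, at crop pixels (125,75) and (424,152). The gripper is clear and the vessel is open.

```bash
python3 -c "
from station import r
print(r.finish_job())"
```

```text
the job is handed in; nothing more can be done
None
```

The cap was rocked free with four alternating pushes (twist estimated at up to about 0.17 rad, against the 0.25 rad shear limit), turned anticlockwise to about 1.0 rad and lifted out; it now stands upright on its plug in the middle of the tray, and the job was handed in at about 17.5 s.

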